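Hold the drying-pole fork against its sprung stop for screwing

ROBOT

A 6-joint arm with a two-finger parallel gripper is mounted at the origin on the work surface. World frame = base frame: x ahead of the robot, y to its left, z up, the work surface at z = 0. Lengths are in m, angles in degrees, forces in N, time in s.
With the tool pointing down it reaches from about 0.325 to 0.775 m from the base axis. Payload 9.3 kg.
Tool frame: the origin (TCP) lies midway between the tips of the shut fingers; the grasp point (between the pads) lies 19 mm behind it (manip.grasp_offset is the distance from the TCP to the grasp point, in m); y points along the fingers, x is the direction in which the jaws open and shut, and the axes are right-handed (so a half turn about y gives the same grasp; the last joint's range is limited). The gripper opens to 85 mm and grips with 20 to 120 N. Pads are 22 mm wide; open, the fingers measure 114 mm over their backs; the gripper's body (76 mm by 85 mm) begins 54 mm behind the grasp point. The pads swing forward as they close: fully open they stand 13 mm farther back than shut.
Start: joints at [63.335, 14.817, 1.232, 76.415, 0, 81.257], TCP at [0.169, 0.523, 0.231] pointing down, gripper open.
Joint ranges: [-174.27, 174.27], [-52.1, 104.24], [-59.71, 78.15], [-110.17, 111.67], [-87.03, 83.33], [-180, 180]. Speed limits (degrees/s): [127.2, 127.2, 159.86, 180, 180, 180].

INTERFACE

Orientations are given as a 3x3 rotation matrix whose columns are the frame's x, y, z axes.
In Python, from cell import manip, gripper_to, solve_ik, sensors, cams, workorder gives the robot as it stands. Calls block until the motion is done:
- manip.move_ptp(position, orientation): joint-space move of the TCP to a pose.
- manip.move_linear(position, rotation=None, feed=0.15, f_stop=None): straight line of the TCP; rotation=None keeps the orientation; feed is the mean speed in m/s. With f_stop (N) it stops when the force on the tool has changed by that much, and returns True; else False.
- manip.set_joints(angles): joint-space move.
- gripper_to(opening, newtons=None): finger opening in m; newtons is the grip in N (None keeps the last); returns when the fingers have stopped.
- manip.wait(seconds).
- solve_ik(position, orientation): joint angles nearest the present ones, or None.
- sensors.observe(): the state.
- cams.grab_frame(name): name is "scene" or "top"; returns a dict with "image" (400x640x3 uint8, red, green, blue), "z_map" (400x640 float32, m along the optical axis (not along the pixel's ray), 0 where there is no reading), "fx", "fy", "cx", "cy" (pixels), "world_to_cam" (4x4, takes a point from world to camera coordinates). Camera axes: x right, y up, looking along -z (the intrinsics and any distortion apply to the point x, -y, -z); pixel columns grow to the right and rows downward; lengths in m; the calibration is good to about 2 mm. A picture is of the moment at which its call begins.
A pose or a line that the arm cannot do raises manip.MotionError and nothing moves.
- workorder.hand_in(): hands the job in, once; it reports no verdict.
The state is a dict: "time_s": time; "joints": joint angles; "dq": joint speeds; "tau": joint torques, N m; "position": TCP position; "tcp_rot": TCP orientation; "force": force on the tool from outside, world axes, zero at the start; "moment": the same for the moment, N m; "finger_gap": finger opening in m.
Only numpy, scipy, OpenCV 4.12 (cv2) and the standard library are available. Lean on these libraries where they do the work, as an engineer would, in place of code of your own. Each camera call takes 0.05 s, during which the arm holds its last target.

TASK

I am about to screw the stainless drying-pole fork down through the bridge of its plywood mounting board, so be my third hand: pick up the fork, set its foot plate flat in the open end of the board's channel, nose first and still short of the bridge, then slide it along under the bridge up against the black sprung buffer. Press it steadily so that the buffer's red pointer stands in the green band, about 8 N, without ever ramming the buffer towards the end of its travel, and finish while still holding it pressed there in the gripper: do not let go. Leave everything else on the shelf where it is.

Things in the scene. Friction and masses are not known exactly. Their poses are not given: they have to be found in the camera images.
- fork: Loose stainless drying-pole fork, about 300 g: foot plate 140 (its x) x 50 (y) x 10 mm thick with one upright stem ending in a short two-pronged fork. Origin: centre of the plate's underside; x points to the nose (the long free end, with two dark screw holes), z up. The prongs spread along x (54 mm over their tops, 16 mm thick in y), up to z = 74.
- fork_stem (a point): Middle of the stem at a good gripping height: 45 mm behind the fork's origin (x = -45) and 42 mm above the plate's underside. Axes as the fork's. The stem is 24 mm in x by 16 mm in y, from the plate up to z = 53: grip it across its 16 mm.
- fork_nose (a point): Middle of the nose's front face: 70 mm ahead of the fork's origin, 5 mm above the plate's underside.
- board: Plywood mounting board fixed to the shelf, 340 x 150 x 12 mm (x from -150 to +190 of its origin). Origin on its underside, on the channel's centre line; x runs along the channel from its open end to the buffer, z up. Channel floor z = 12; rails at y = +-28 to +-40 leave a 56 mm wide channel, tops z = 26. The buffer's grey housing begins at x = 130, top z = 46.
- channel_mouth (a point): Open end of the channel, on its centre line at floor level: x = -150, y = 0, z = 12 mm in the board's frame. Axes as the board's.
- green_middle (a point): Middle of the green band painted on the white scale on the board, left (+y) of the buffer: x = 93, y = 51 mm in the board's frame. The green is 12 mm long along x; the pointer stands over its middle when the buffer is pushed in 16 mm.
- bridge (a point): Centre of the underside of the aluminium bridge (four dark screw holes) that spans the channel: x = 40, y = 0, z = 28 mm in the board's frame, 16 mm over the channel floor. The bridge runs from x = 20 to 60 of the board and its top is at z = 36.
- buffer (a joint): How far the sprung buffer is pushed in (m), along the board's +x: 0 at rest, 0.035 at its end. The spring gives 0.5 N per mm, no preload: 0.010 is 5 N, 0.016 is 8 N, 0.022 is 11 N; the green band runs from 0.010 to 0.022. The red pointer, a thin fin, moves with it, 7 mm behind its front face.
- buffer_face (a point): Black rubber face of the buffer, 50 mm wide, from 3 to 27 mm above the channel floor. Point: at floor level (z = 12 of the board) on its front face, which stands at x = 70 mm of the board when at rest and moves along the board's x by the value of joint buffer.
- lid: White plastic laundry basket lid lying flat, 240 x 340 x 20 mm with a bail handle to 46 mm; origin under its centre. To be left alone.
- brush: Black stain brush lying bristles down, 150 x 32 x 36 mm; origin under its centre. To be left alone.
- softener: White bottle with blue cap, 80 mm across, 190 mm tall; origin under its centre. To be left alone.
- peg1: Purple clothes peg lying on the shelf, 76 x 20 x 15 mm, long in its x; origin under its centre. To be left alone.
- peg2: Purple clothes peg lying on the shelf, 76 x 20 x 15 mm, long in its x; origin under its centre. To be left alone.
- peg3: Purple clothes peg lying on the shelf, 76 x 20 x 15 mm, long in its x; origin under its centre. To be left alone.
- peg4: Purple clothes peg lying on the shelf, 76 x 20 x 15 mm, long in its x; origin under its centre. To be left alone.

How it is judged:
By the outcome, as a careful person would: the job done as asked, in the order asked, and still so for the second after the job is handed in, while the arm keeps its last pose, push and grip.
It also fails if it takes over 38 s, if anything falls off the work surface, if the arm or the gripper's body presses on something with over 40 N, if the wrist force passes 120 N, or if a joint passes its speed limit or range.

## Working session

There is one attempt and no reset: what is moved stays moved. The work goes in short steps, each a Python script; the robot and the scene stay as the last script left them, time stands still between calls to the robot, and variables do not carry over. Pictures are saved under pics/ and viewed, and the job is handed in when it is done.

```bash
mkdir -p pics; ls; cat > h.py <<'E'
import numpy as np, cv2
from cell import manip, gripper_to, solve_ik, sensors, cams, workorder
def grab(n,save):
    f=cams.grab_frame(n); cv2.imwrite('pics/'+save+'.png',cv2.cvtColor(f['image'],cv2.COLOR_RGB2BGR)); np.savez('pics/'+save+'.npz',**{k:v for k,v in f.items() if v is not None}); return f
def load(save): return dict(np.load('pics/'+save+'.npz',allow_pickle=True))
def world(f,u,v,z=None):
    """pixel -> world, from depth, or on plane z"""
    d=np.array([(u-f['cx'])/f['fx'],-(v-f['cy'])/f['fy'],-1.])
    M=np.linalg.inv(f['world_to_cam'])
    if z is None:
        d=d*f['z_map'][int(round(v)),int(round(u))]; return M[:3,:3]@d+M[:3,3]
    r=M[:3,:3]@d; o=M[:3,3]; return o+r*(z-o[2])/r[2]
def pix(f,p):
    c=f['world_to_cam']@np.r_[p,1]; return np.array([f['cx']+f['fx']*c[0]/-c[2], f['cy']-f['fy']*c[1]/-c[2]])
def crop(save,out,u0,v0,u1,v1,s):
    im=cv2.imread('pics/'+save+'.png')[v0:v1,u0:u1]; cv2.imwrite('pics/'+out+'.png',cv2.resize(im,None,fx=s,fy=s,interpolation=cv2.INTER_CUBIC))
E
python3 - <<'E'
from h import *
for n in('scene','top'):
    f=grab(n,n+'0'); print(f.keys(),f['fx'],f['fy'],f['cx'],f['cy']); print(f['world_to_cam'])
print(sensors.observe(), manip.grasp_offset)
E
```

```text
pics
dict_keys(['image', 'z_map', 'fx', 'fy', 'cx', 'cy', 'world_to_cam']) 423.6826310245441 423.6826310245441 322.0317945102934 202.72118277894367
[[-7.52994868e-01  6.58025632e-01  9.98303166e-04  3.95037096e-01]
 [-3.97239614e-01 -4.55779468e-01  7.96533593e-01  2.06733183e-01]
 [ 5.24594528e-01  5.99389142e-01  6.04593449e-01 -1.67478584e+00]
 [ 0.00000000e+00  0.00000000e+00  0.00000000e+00  1.00000000e+00]]
dict_keys(['image', 'z_map', 'fx', 'fy', 'cx', 'cy', 'world_to_cam']) 376.01563441722135 376.01563441722135 319.1471112358036 198.40398338880442
[[-0.02755603 -0.99949951  0.0155371   0.04964758]
 [ 0.99107899 -0.02528976  0.13085438 -0.56077315]
 [-0.13039596  0.01900432  0.99127984 -1.17799895]
 [ 0.          0.          0.          1.        ]]
{'time_s': 0.1, 'joints': array([ 6.33359101e+01,  1.48478858e+01,  1.19142887e+00,  7.64145763e+01,
       -1.03190085e-03,  8.12552172e+01]), 'dq': array([ 0.00831443, -0.11411227,  0.05445865, -0.07115245, -0.05397242,
        0.11980258]), 'tau': array([ 4.41826356e-03, -5.56692374e+01,  3.45072949e+01,  1.15354668e-02,
       -1.03758002e-04, -1.32920738e-05]), 'position': array([0.1691247 , 0.52307243, 0.2307049 ]), 'tcp_rot': array([[ 3.07676919e-01, -5.40260473e-04, -9.51490736e-01],
       [ 9.51490097e-01, -1.11600074e-03,  3.07677346e-01],
       [-1.22809027e-03, -9.99999231e-01,  1.70684821e-04]]), 'force': array([ 0.17715059,  0.17251697, -0.16044823]), 'moment': array([-0.03283158, -0.02695121,  0.01415342]), 'finger_gap': 0.08575805097051382} 0.0187
```

View pics/top0.png

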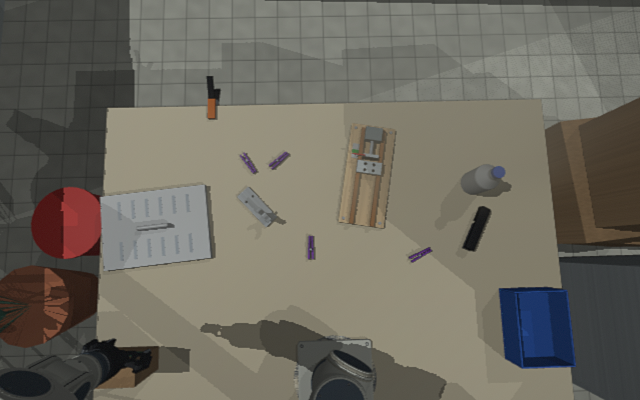

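View pics/scene0.png

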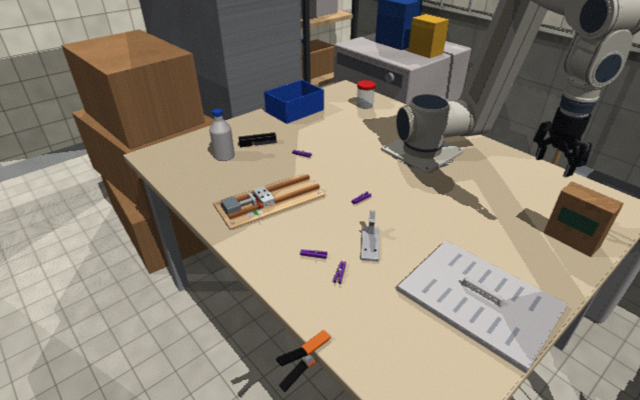

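```bash
python3 - <<'E'
from h import *
crop('top0','c1',225,175,300,240,10)
crop('top0','c2',325,115,410,235,5)
crop('scene0','c3',340,200,400,275,8)
crop('scene0','c4',205,165,335,235,6)
E
```

```text
(no output)
```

View pics/c1.png

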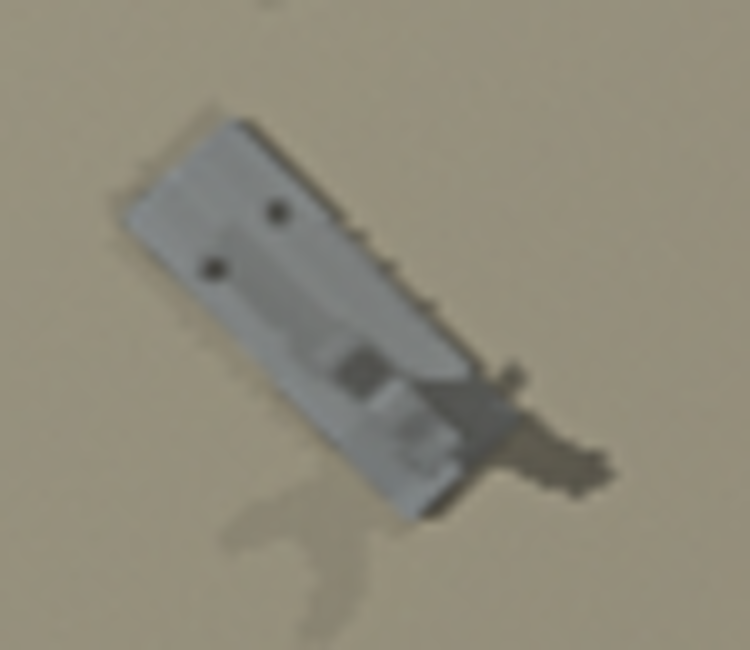

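View pics/c2.png

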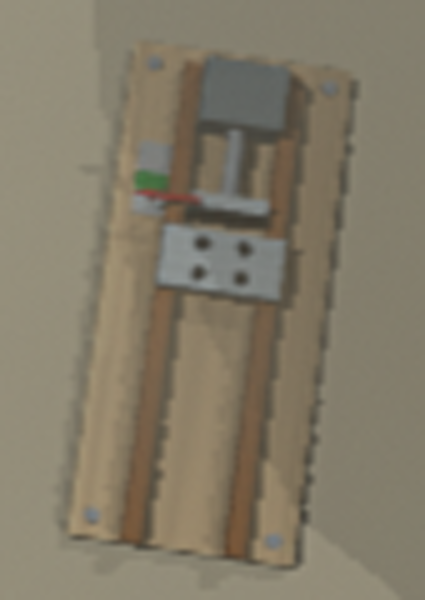

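View pics/c3.png

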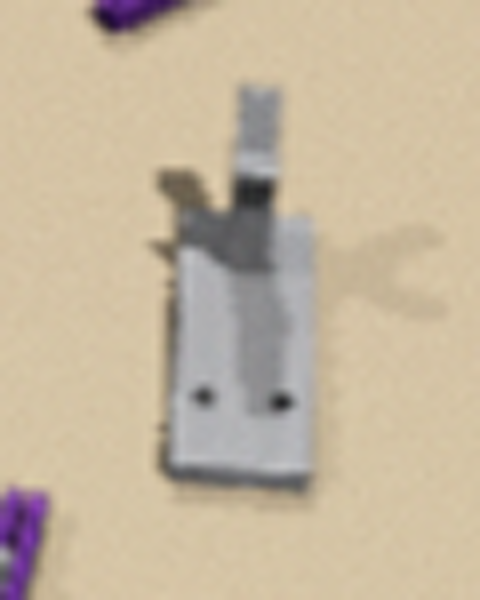

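View pics/c4.png

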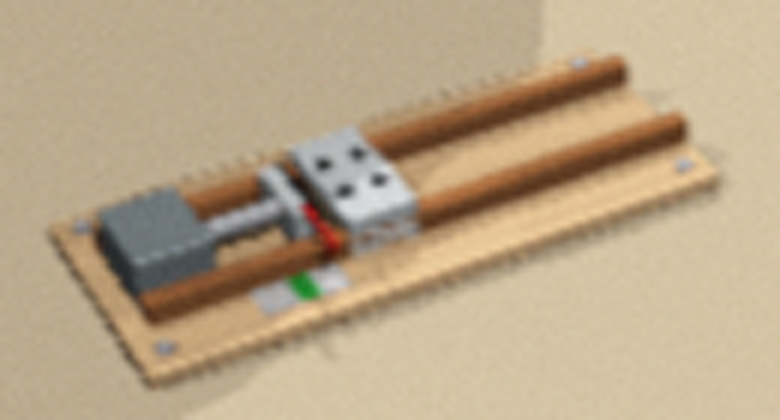

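```bash
cat > fit.py <<'E'
from h import *
from scipy.optimize import least_squares
def R2(a): return np.array([[np.cos(a),-np.sin(a),0],[np.sin(a),np.cos(a),0],[0,0,1]])
def fit(obs,x0,cal=False):
    # obs: list (frame, u, v, local pt)
    def res(p):
        return np.concatenate([pix(f,R2(p[2])@np.array(l)+[p[0],p[1],p[3] if len(p)>3 else 0])-[u,v] for f,u,v,l in obs])
    s=least_squares(res,x0,x_scale=[.01,.01,.1]); return s.x,res(s.x).reshape(-1,2)
def cp(u0,v0,s,c): return u0+(c[0]+.5)/s-.5, v0+(c[1]+.5)/s-.5
E
python3 - <<'E'
from fit import *
t=load('top0'); s=load('scene0')
T=lambda c,l:(t,*cp(225,175,10,c),np.array(l)/1e3); S=lambda c,l:(s,*cp(340,200,8,c),np.array(l)/1e3)
a=[T((123,213),(70,25,10)),T((235,120),(70,-25,10)),T((410,520),(-70,25,10)),T((520,410),(-70,-25,10))]
b=[S((172,467),(70,-25,10)),S((305,475),(70,25,10)),S((315,215),(-70,25,10)),S((180,207),(-70,-25,10))]
for o in(a,b,a+b):
    p,r=fit(o,[.5,.2,.9]); print('fork',p[:2].round(4),np.degrees(p[2]).round(2),r.round(1).tolist())
T=lambda c,l:(t,*cp(325,115,5,c),np.array(l)/1e3); S=lambda c,l:(s,*cp(205,165,6,c),np.array(l)/1e3)
a=[T((135,42),(190,75,12)),T((355,73),(190,-75,12)),T((297,566),(-150,-75,12)),T((68,536),(-150,75,12))]
b=[S((150,378),(190,75,12)),S((50,228),(190,-75,12)),S((718,178),(-150,75,12)),S((585,52),(-150,-75,12)),]
for o in(a,b,a+b):
    p,r=fit(o,[.5,-.1,0]); print('board',p[:2].round(4),np.degrees(p[2]).round(2),r.round(1).tolist())
# depth check table / fork
print(world(t,300,300),world(t,365,200),world(t,*[365,100]))
for n,f in(('t',t),('s',s)):
    for q in ([.45,.0],):pass
E
```

```text
fork [0.5453 0.24  ] 42.54 [[-0.2, 0.2], [-0.2, -0.9], [0.2, 0.1], [0.3, 0.5]]
fork [0.5491 0.2405] 42.46 [[-0.6, -0.3], [0.7, 0.1], [-0.3, 0.2], [0.2, -0.0]]
fork [0.547  0.2399] 42.46 [[-0.2, -0.3], [-0.2, -1.4], [0.1, -0.4], [0.3, 0.0], [-0.3, -0.8], [1.1, -0.3], [0.1, -0.2], [0.5, -0.4]]
board [ 0.6214 -0.1254] -9.58 [[0.1, -0.3], [-0.1, -0.4], [-0.2, 0.5], [0.2, 0.1]]
board [ 0.6283 -0.121 ] -9.55 [[-0.3, 0.6], [-0.9, 0.0], [0.6, -0.6], [0.7, -0.5]]
board [ 0.624  -0.1247] -9.54 [[-0.2, -1.1], [-0.4, -1.1], [-0.4, -0.3], [-0.0, -0.7], [0.3, -0.6], [-0.3, -1.0], [0.8, -1.6], [1.0, -1.4]]
[ 0.23932609  0.10459004 -0.00034799] [ 0.55602063 -0.11694607  0.01135438] [ 1.20491655 -0.24809316 -0.74058854]
```

```bash
cat >> h.py <<'E'
def RT(yaw): # tool: y down, x at yaw (deg)
    a=np.radians(yaw); x=np.array([np.cos(a),np.sin(a),0]); y=np.array([0,0,-1.]); return np.column_stack([x,y,np.cross(x,y)])
def st():
    o=sensors.observe(); print('t',o['time_s'],'pos',o['position'].round(4),'F',o['force'].round(2),'M',o['moment'].round(2),'gap',round(o['finger_gap'],4),'q',o['joints'].round(1)); return o
E
python3 - <<'E'
from h import *
yaw=42.5;a=np.radians(yaw); fx=np.array([np.cos(a),np.sin(a),0])
stem=np.array([.547,.240,.042])-.045*fx
print(stem)
for d in(90,-90):
    print(d,solve_ik(stem+[0,0,.1-.0187],RT(yaw+d)),solve_ik(np.array([.51,-.1,.1]),RT(-9.6+d)))
d=90
q=solve_ik(stem+[0,0,.1-.0187],RT(yaw+d))
E
```

```text
[0.51382252 0.20959844 0.042     ]
90 [ 13.52691896  18.32232932  -9.94552595  61.73214473   0.
 -28.97308104] [-20.35045251  16.18079019 -16.858039    56.96117081   0.
 -10.75045251]
-90 [ 13.52691896  18.32232932  -9.94552595  61.73214473   0.
 151.02691896] [-20.35045251  16.18079019 -16.858039    56.96117081   0.
 169.24954749]
```

```bash
python3 - <<'E'
from h import *
stem=np.array([.5138,.2096,.042]); R=RT(132.5)
manip.move_ptp(stem+[0,0,.09],R); st()
f=grab('top','top1'); grab('scene','scene1')
manip.move_linear(stem+[0,0,-.0187],feed=.08,f_stop=8) ; st()
gripper_to(0.0,90); st()
grab('top','top2'); grab('scene','scene2')
crop('top2','c5',215,165,315,240,8); crop('scene2','c6',310,150,430,275,5)
E
```

```text
t 1.8417 pos [0.5136 0.2101 0.1322] F [-0.03  0.49  0.19] M [-0.02 -0.02 -0.01] gap 0.0855 q [ 13.6  18.   -9.1  62.9   0.  -28.9]
t 3.45 pos [0.5141 0.2097 0.0238] F [ 0.04  0.19 -0.35] M [-0.01 -0.01  0.05] gap 0.0855 q [ 13.5  23.4 -18.5  48.1   0.  -29. ]
t 4.0917 pos [0.5138 0.2096 0.0236] F [-1.27 -0.11  4.48] M [ 0.01  0.28 -0.01] gap 0.0148 q [ 13.5  23.4 -18.5  48.1   0.  -29. ]
```

View pics/c5.png

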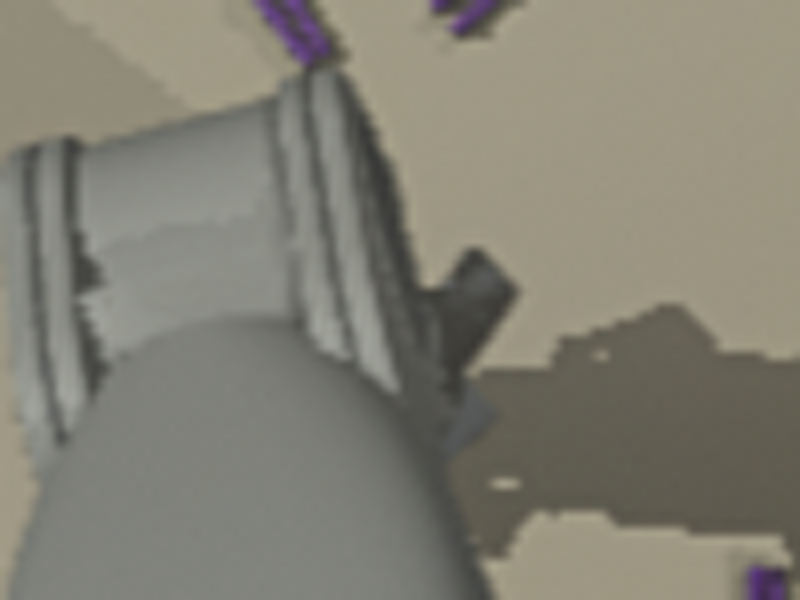

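View pics/c6.png

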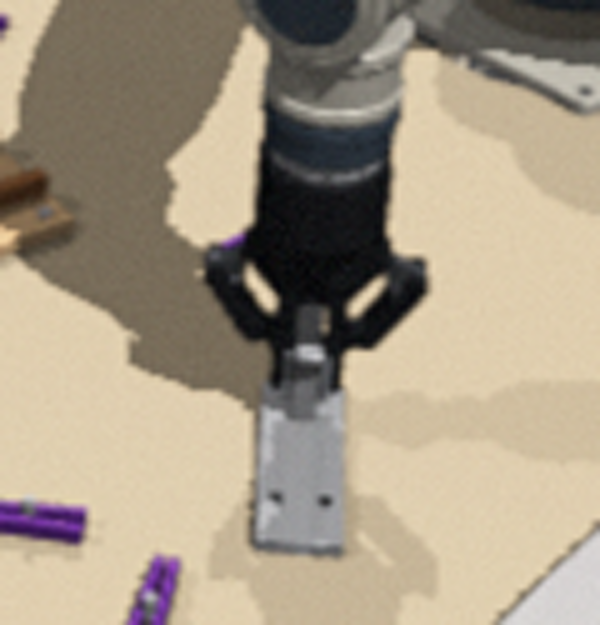

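```bash
cat >> h.py <<'E'
def fork_tcp(board,yaw,bx,by=0,h=0,dx=0):
    """TCP for fork centre at board (bx,by), underside h above channel floor"""
    a=np.radians(yaw); X=np.array([np.cos(a),np.sin(a)]); Y=np.array([-X[1],X[0]])
    p=np.array(board)+X*(bx-.045)+Y*by
    return np.array([*p,.012+h+.0236])
E
python3 - <<'E'
from h import *
o=sensors.observe()
p=o['position'];manip.move_linear(p+[0,0,.10],feed=.2); 
g=fork_tcp((.6245,-.1235),-9.55,-.075,0,.04)
manip.move_ptp(g+[0,0,.06],RT(80.45)); manip.move_linear(g,feed=.12); manip.wait(.2);st()
grab('top','top3'); grab('scene','scene3')
crop('scene3','c7',205,115,345,235,5)
crop('top3','c8',325,115,410,235,5)
E
```

```text
t 6.8833 pos [ 0.5066 -0.1037  0.0764] F [-0.45 -0.32 -2.78] M [ 0.06  0.06 -0.01] gap 0.015 q [-20.9  17.1 -19.4  53.4   0.  -11.3]
```

View pics/c7.png

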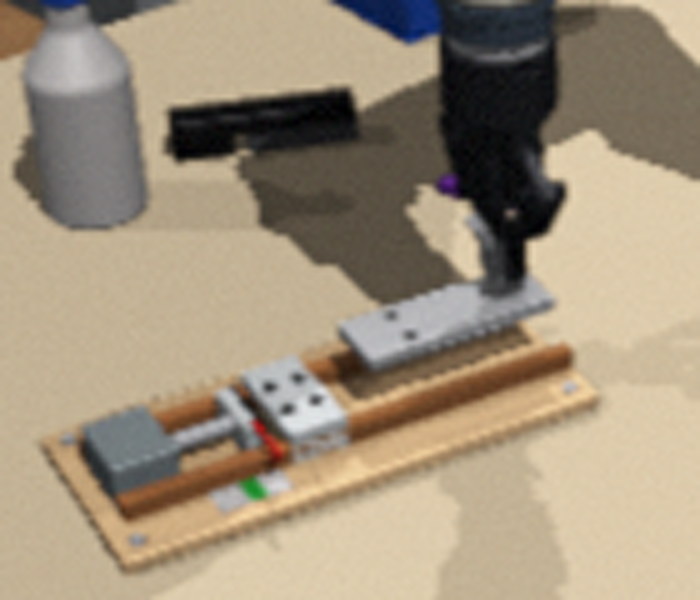

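View pics/c8.png

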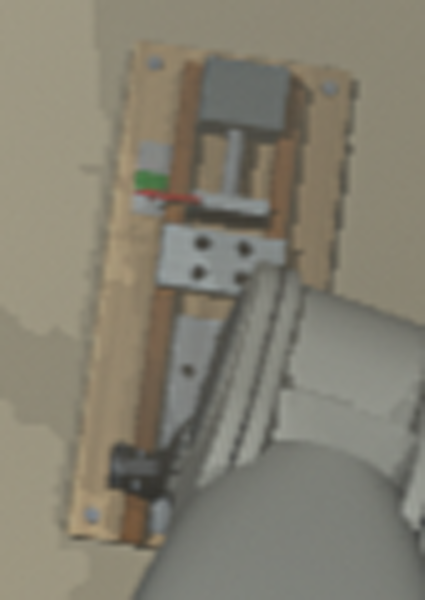

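```bash
python3 - <<'E'
from h import *
crop('scene3','c9',266,160,326,202,13)
crop('scene3','c10',206,190,271,234,12)
E
```

```text
(no output)
```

View pics/c9.png

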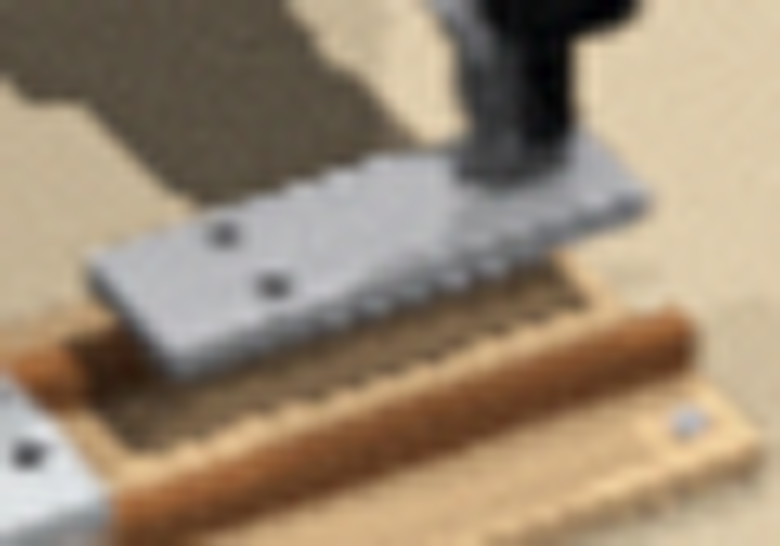

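View pics/c10.png

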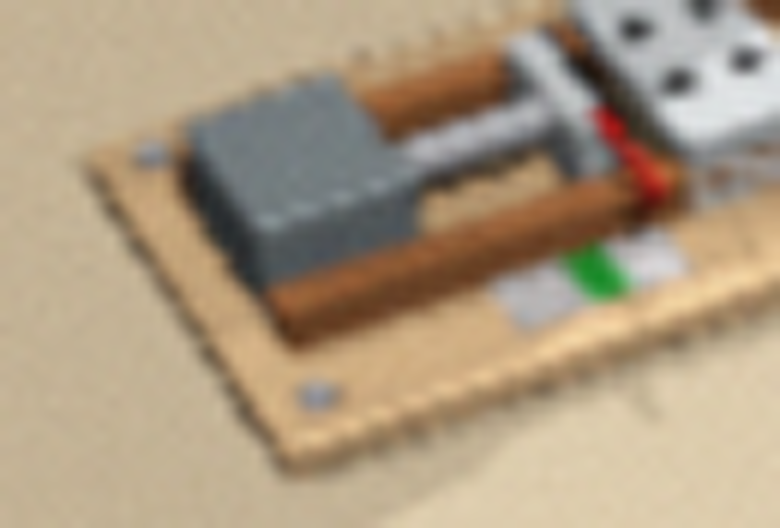

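```bash
python3 - <<'E'
from fit import *
s=load('scene3');t=load('top3')
A=lambda c,l:(s,*cp(266,160,13,c),np.array(l)/1e3)
B=lambda c,l:(s,*cp(206,190,12,c),np.array(l)/1e3)
C=lambda c,l:(t,*cp(325,115,5,c),np.array(l)/1e3)
o=np.array([.5066,-.1037]); 
def tofork(p): # TCP-implied fork origin
    return 
a=np.radians(-9.55);X=np.array([np.cos(a),np.sin(a)])
print('fork by TCP',o+.045*X)
z=52.8
F=[A((92,265),(70,-25,z+10)),A((180,362),(70,25,z+10)),A((645,200),(-70,25,z+10)),A((580,135),(-70,-25,z+10))]
p,r=fit(F,[.55,-.11,-.17]);print('fork scene',p[:2].round(4),np.degrees(p[2]).round(2),r.round(1).tolist())
pf=p
G=[B((290,462),(190,75,12)),B((92,165),(190,-75,12)),A((755,432),(-150,75,12)),B((597,274),(93,51,12))]
p,r=fit(G,[.62,-.12,-.17]);print('board scene',p[:2].round(4),np.degrees(p[2]).round(2),r.round(1).tolist())
print('fork in board',R2(-p[2])[:2,:2]@(pf[:2]-p[:2]))
t0=[C((178,317),(70,25,z+10))]
# top: nose corner world at its z
w=world(t,*cp(325,115,5,(178,317)),z=.0628); a=np.radians(-9.55)
print('fork top',w[:2]-R2(a)[:2,:2]@[.07,.025])
w=world(t,*cp(325,115,5,(166,440)),z=.0628);print('side pt in fork frame about TCP origin',R2(-a)[:2,:2]@(w[:2]-(o+.045*X)))
# depth check
for c in ((140,280),(400,220)): print(world(s,*cp(266,160,13,c)))
# board top depth
for c in ((330,430),(200,330)): print(world(s,*cp(206,190,12,c)))
for c in ((105,300),(90,500),(330,150)): print('t',world(t,*cp(325,115,5,c)))
E
```

```text
fork by TCP [ 0.55097635 -0.11116587]
fork scene [ 0.5558 -0.1025] -11.07 [[-0.4, 0.2], [-0.6, 0.3], [1.6, 0.7], [-0.6, -1.3]]
board scene [ 0.6271 -0.1241] -8.6 [[0.2, -0.1], [-1.3, -0.7], [0.8, -0.2], [0.4, 0.6]]
fork in board [-0.07370056  0.01068456]
fork top [ 0.5474887  -0.11042236]
side pt in fork frame about TCP origin [-0.01300117  0.0228441 ]
[ 0.61360365 -0.12628522  0.06337423]
[ 0.54409044 -0.10867127  0.05997544]
[ 0.81200823 -0.08370769  0.01075786]
[ 0.81099191 -0.15203235  0.00106143]
t [ 0.6424604  -0.05578951  0.0133154 ]
t [ 0.50959651 -0.04116499  0.01186781]
t [0.40353227 0.05782798 1.24033486]
```

```bash
python3 - <<'E'
from h import *
g=fork_tcp((.6247,-.1250),-9.55,-.075,0,.0175)
print(manip.move_linear(g,feed=.08,f_stop=6)); manip.wait(.15);st()
grab('top','top4'); grab('scene','scene4')
crop('scene4','c11',262,160,332,210,11)
crop('top4','c12',335,165,385,230,9)
E
```

```text
False
t 7.5667 pos [ 0.5066 -0.1052  0.0535] F [ 0.88 -0.25 -3.37] M [0.01 0.07 0.02] gap 0.0148 q [-21.   18.5 -21.3  50.2  -0.  -11.5]
```

View pics/c11.png

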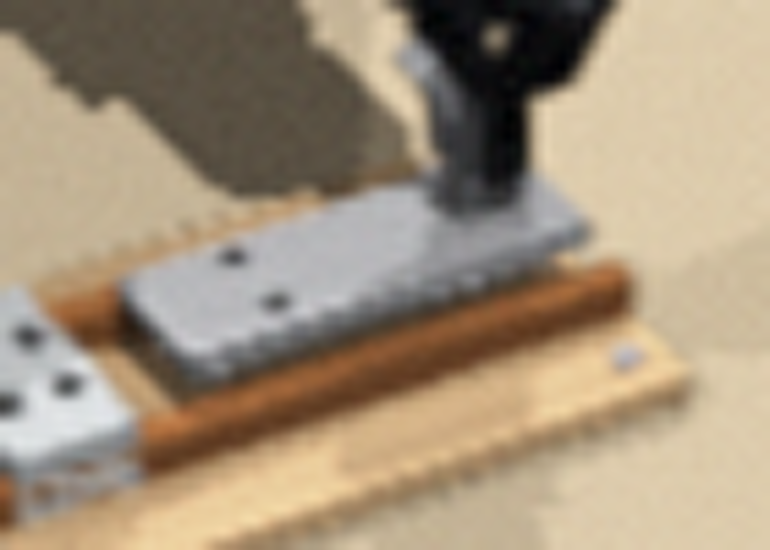

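View pics/c12.png

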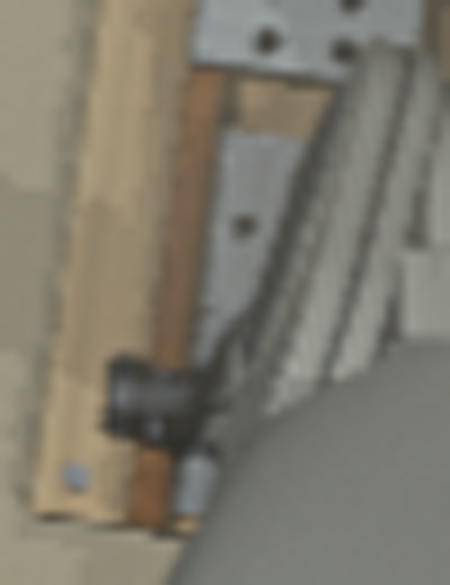

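```bash
python3 - <<'E'
from fit import *
t=load('top4'); s=load('scene4')
M=np.linalg.inv(t['world_to_cam']);print('cam',M[:3,3])
b=np.array([.6214,-.1254]);a=np.radians(-9.55)
def L(c,z,o=(335,165,9),f=t): 
    w=world(f,*cp(*o,c),z=z); return (1e3*(R2(-a)[:2,:2]@(w[:2]-b))).round(1)
print('rail inner top',L((222,75),.026),L((212,150),.026),L((165,525),.026)); print('rail outer',L((187,75),.026),L((135,500),.026))
print('fork edge',L((218,137),.0395),L((198,330),.0395),L((176,500),.0395))
print('scene'); 
b=np.array([.627,-.123])
D=lambda c,z:L(c,z,(262,160,11),s)
print('rail+ inner top',D((600,265),.026),D((140,428),.026),'rail+ outer bottom',D((640,300),.012),D((145,470),.012))
print('fork +y top',D((590,228),.0395),D((205,360),.0395),'fork -y',D((540,180),.0395),D((125,285),.0395))
E
python3 - <<'E'
import sys; sys.path.insert(0,'.')
E
```

```text
cam [0.40353227 0.05782798 1.24033486]
rail inner top [18.6 29.2] [-9.5 29.3] [-147.6   28.9]
rail outer [16.8 41.9] [-140.2   40.8]
fork edge [-7.1 29. ] [-77.8  27.4] [-139.3   27.5]
scene
rail+ inner top [-144.    28.9] [15.4 30.4] rail+ outer bottom [-155.1   34.4] [15.9 32.6]
fork +y top [-141.7   26.9] [-8.7 27. ] fork -y [-142.    -4.2] [ -5.8 -20.4]
```

```bash
python3 - <<'E'
from h import *
b=(.6247,-.1262)
g=fork_tcp(b,-9.55,-.075,0,.0175); manip.move_linear(g,feed=.03)
f0=sensors.observe()['force']
g=fork_tcp(b,-9.55,-.075,0,-.002)
print(manip.move_linear(g,feed=.03,f_stop=5)); st(); manip.wait(.1);st()
grab('top','top5'); grab('scene','scene5')
crop('scene5','c13',262,160,332,210,11)
crop('top5','c14',335,165,385,230,9)
E
```

```text
True
t 8.4833 pos [ 0.5061 -0.1062  0.0355] F [-0.91 -0.32  4.94] M [ 0.    0.04 -0.05] gap 0.0146 q [-21.2  19.6 -22.7  47.7   0.  -11.6]
t 8.5833 pos [ 0.5061 -0.1062  0.0355] F [-1.43  0.36  5.71] M [-0.02  0.06 -0.03] gap 0.015 q [-21.2  19.6 -22.7  47.8  -0.  -11.6]
```

View pics/c13.png

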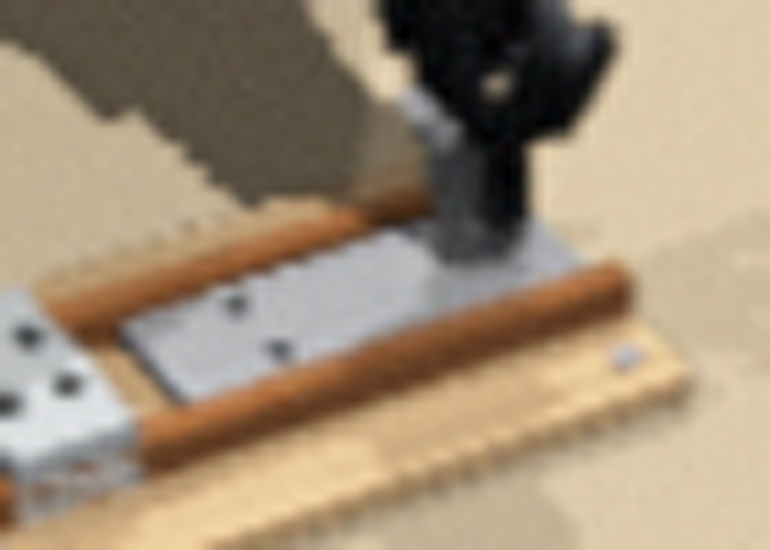

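View pics/c14.png

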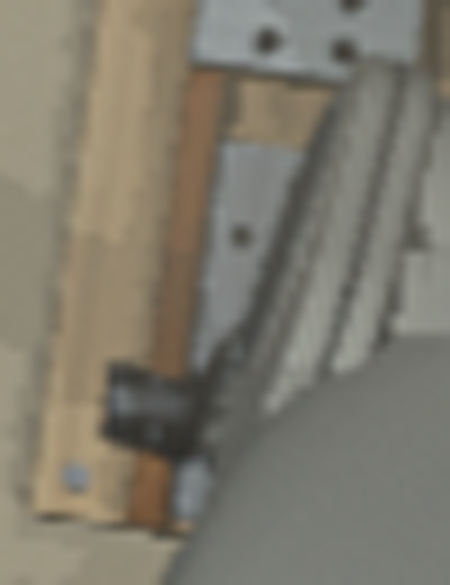

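```bash
python3 - <<'E'
from h import *
a=np.radians(-9.55);X=np.array([np.cos(a),np.sin(a),0]);Y=np.array([-X[1],X[0],0])
def fr():
    o=sensors.observe();F=o['force'];print('s',round((o['position']-p0)@X*1e3,1),'lat',round((o['position']-p0)@Y*1e3,1),'z',o['position'][2].round(4),'Fx %.2f Fy %.2f Fz %.2f t %.2f'%(F@X,F@Y,F[2],o['time_s']))
p0=sensors.observe()['position']; np.save('p0.npy',p0)
for s in(.02,.04,.06):
    print(manip.move_linear(np.r_[(p0+X*s)[:2],.0357],feed=.05,f_stop=12)); fr()
grab('scene','scene6'); grab('top','top6')
crop('scene6','c15',206,165,306,235,8);crop('top6','c16',335,125,395,200,8)
E
```

```text
True
s 0.8 lat 0.1 z 0.0355 Fx 0.33 Fy -0.27 Fz 4.60 t 8.89
True
s 0.7 lat 0.1 z 0.0355 Fx -1.70 Fy -0.83 Fz 4.48 t 9.12
False
s 59.7 lat 0.0 z 0.0357 Fx -3.44 Fy 0.77 Fz 4.15 t 10.47
```

View pics/c15.png

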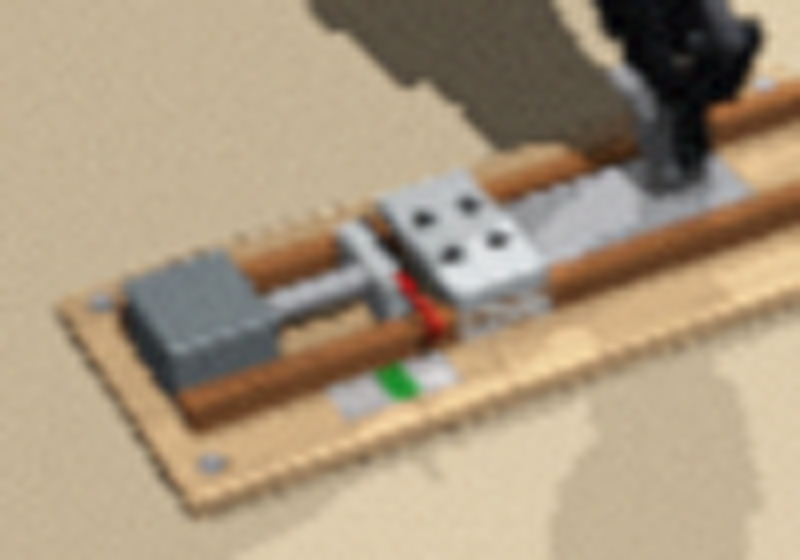

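View pics/c16.png

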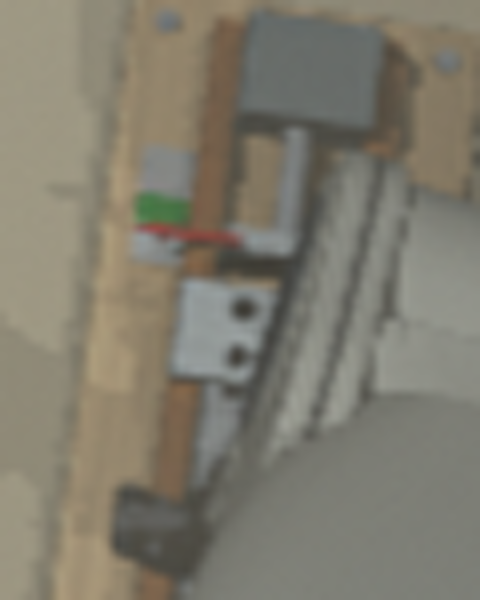

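```bash
cat >> h.py <<'E'
a=np.radians(-9.55);X=np.array([np.cos(a),np.sin(a),0]);Y=np.array([-X[1],X[0],0])
def fr(p0):
    L=[]
    for i in range(5):
        manip.wait(.02); L.append(sensors.observe()['force'])
    o=sensors.observe();F=np.mean(L,0);print('s',round((o['position']-p0)@X*1e3,1),'lat',round((o['position']-p0)@Y*1e3,1),'z',o['position'][2].round(4),'Fx %.2f Fy %.2f Fz %.2f t %.2f'%(F@X,F@Y,F[2],o['time_s'])); return F@X
def slide(p0,s,feed=.03): manip.move_linear(np.r_[(p0+X*s)[:2],.0357],feed=feed)
E
python3 - <<'E'
from h import *
p0=np.load('p0.npy'); fr(p0)
for s in(.064,.068,.072,.076,.080,.084,.087):
    slide(p0,s); fr(p0)
grab('scene','scene7'); grab('top','top7')
crop('scene7','c17',206,165,306,235,8);crop('top7','c18',335,125,395,200,8)
E
```

```text
s 59.7 lat 0.0 z 0.0357 Fx -5.08 Fy 0.04 Fz 4.24 t 10.65
s 64.3 lat 0.0 z 0.0357 Fx -1.05 Fy -0.01 Fz 2.24 t 11.02
s 68.2 lat -0.0 z 0.0357 Fx -1.64 Fy -0.09 Fz 2.76 t 11.38
s 72.1 lat -0.0 z 0.0357 Fx -2.19 Fy 0.48 Fz 2.57 t 11.75
s 76.0 lat 0.0 z 0.0357 Fx -3.21 Fy 0.21 Fz 3.62 t 12.12
s 79.5 lat 0.1 z 0.0357 Fx -5.55 Fy 0.13 Fz 5.42 t 12.48
s 82.8 lat 0.1 z 0.0357 Fx -8.24 Fy -0.29 Fz 7.08 t 12.85
s 85.3 lat 0.1 z 0.0357 Fx -11.14 Fy 0.51 Fz 8.80 t 13.18
```

View pics/c17.png

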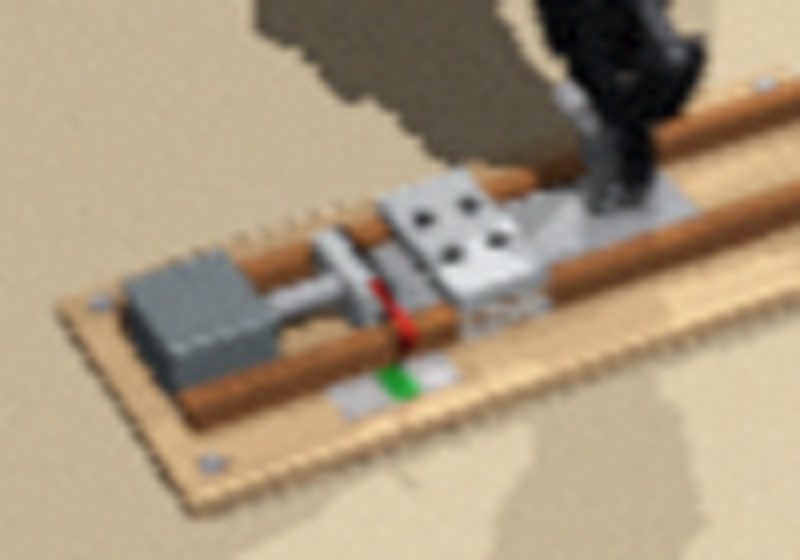

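View pics/c18.png

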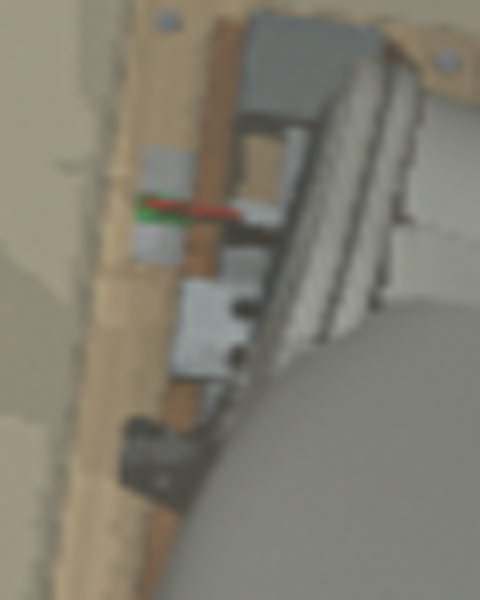

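```bash
cat > ptr.py <<'E'
from h import *
def cen(f,box,w0=None):
    im=f['image'].astype(float); u0,v0,u1,v1=box
    r=np.clip(im[...,0]-1.6*np.maximum(im[...,1],im[...,2])-8,0,None)[v0:v1,u0:u1]
    r[r<10]=0
    v,u=np.mgrid[v0:v1,u0:u1]; return (r*u).sum()/r.sum(),(r*v).sum()/r.sum(),r.sum()
def disp(a,b,box,z):
    A=load(a);B=load(b);ca=cen(A,box);cb=cen(B,box)
    d=(world(B,*cb[:2],z=z)-world(A,*ca[:2],z=z))*1e3
    print(a,b,np.round(ca,1),np.round(cb,1),'along',round(d@X,1),'lat',round(d@Y,1)); return d@X
if __name__=='__main__':
    import sys
    n=sys.argv[1]
    for z in(.03,.04):
        disp('top0','top'+n,(345,140,372,165),z); disp('scene0','scene'+n,(245,190,270,215),z)
E
python3 ptr.py 6; python3 ptr.py 7
```

```text
top0 top6 [354.  153.   12.2] [354.  153.   13.8] along 0.0 lat 0.0
scene0 scene6 [ 258.4  202.8 1180.6] [ 258.4  202.8 1207.2] along -0.0 lat 0.0
top0 top6 [354.  153.   12.2] [354.  153.   13.8] along 0.0 lat 0.0
scene0 scene6 [ 258.4  202.8 1180.6] [ 258.4  202.8 1207.2] along -0.0 lat 0.0
top0 top7 [354.  153.   12.2] [nan nan  0.] along nan lat nan
scene0 scene7 [ 258.4  202.8 1180.6] [ 255.5  204.5 1031.6] along 11.5 lat 3.4
top0 top7 [354.  153.   12.2] [nan nan  0.] along nan lat nan
scene0 scene7 [ 258.4  202.8 1180.6] [ 255.5  204.5 1031.6] along 11.4 lat 3.3ptr.py:6: RuntimeWarning: invalid value encountered in scalar divide
  v,u=np.mgrid[v0:v1,u0:u1]; return (r*u).sum()/r.sum(),(r*v).sum()/r.sum(),r.sum()
```

```bash
sed -i 's/1.6\*np.maximum/1.45*np.maximum/; s/-8,0,None/-4,0,None/; s/r\[r<10\]=0/r[r<5]=0/' ptr.py; python3 - <<'E'
from h import *
p0=np.load('p0.npy'); fr(p0)
for s in(.0895,.092):
    slide(p0,s,.02); fr(p0)
grab('scene','scene8'); grab('top','top8')
crop('scene8','c19',230,180,285,220,14);crop('top8','c20',340,130,385,175,13); crop('top0','c21',340,130,385,175,13)
E
python3 ptr.py 7;python3 ptr.py 8
```

```text
s 85.3 lat 0.1 z 0.0357 Fx -11.10 Fy 0.42 Fz 8.61 t 13.37
s 87.3 lat 0.2 z 0.0357 Fx -13.58 Fy 0.38 Fz 10.76 t 13.72
s 89.4 lat 0.2 z 0.0357 Fx -15.40 Fy 0.14 Fz 11.47 t 14.08
top0 top7 [357.6 153.6 150.2] [358.7 150.6 122.1] along 10.5 lat -2.1
scene0 scene7 [ 257.   203.7 1866.4] [ 254.9  204.7 1662.8] along 7.8 lat 1.3
top0 top7 [357.6 153.6 150.2] [358.7 150.6 122.1] along 10.5 lat -2.1
scene0 scene7 [ 257.   203.7 1866.4] [ 254.9  204.7 1662.8] along 7.7 lat 1.3
top0 top8 [357.6 153.6 150.2] [358.4 149.3 152.5] along 15.0 lat -0.8
scene0 scene8 [ 257.   203.7 1866.4] [ 254.   205.1 1591.4] along 11.3 lat 1.9
top0 top8 [357.6 153.6 150.2] [358.4 149.3 152.5] along 14.9 lat -0.8
scene0 scene8 [ 257.   203.7 1866.4] [ 254.   205.1 1591.4] along 11.1 lat 1.9
```

View pics/c19.png

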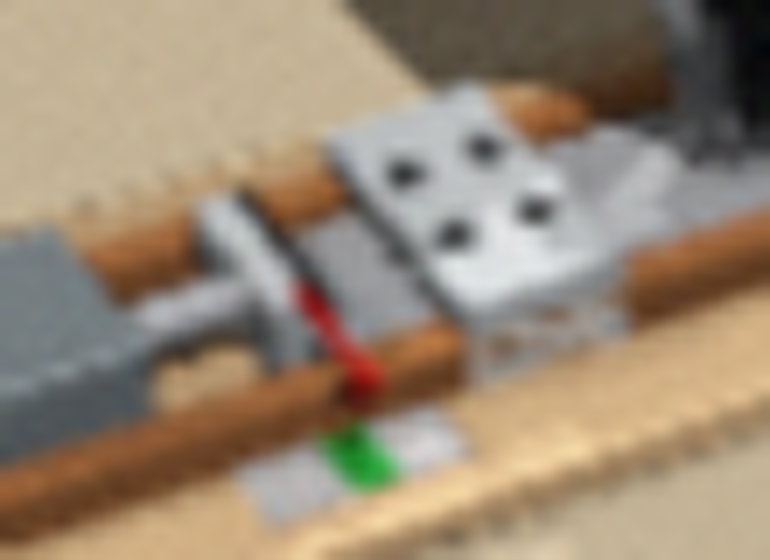

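View pics/c20.png

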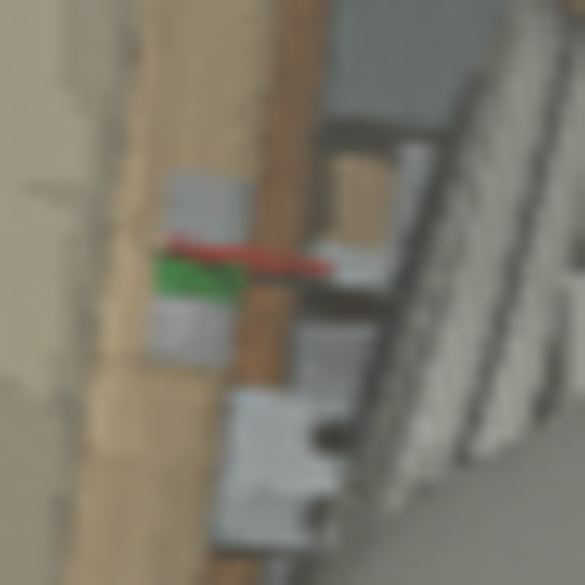

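View pics/c21.png

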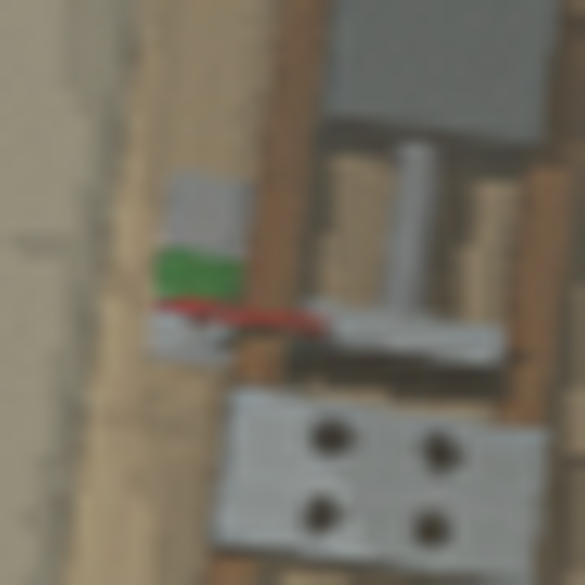

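```bash
cat > tm.py <<'E'
from h import *
import sys
def tm(a,b,box,m,z):
    A=load(a);B=load(b)
    ra=lambda f:cv2.resize((f['image'][...,0].astype(np.float32)-f['image'][...,1]*.9),None,fx=10,fy=10,interpolation=cv2.INTER_CUBIC)
    u0,v0,u1,v1=[10*k for k in box]; T=ra(A)[v0:v1,u0:u1]; S=ra(B)[v0-10*m:v1+10*m,u0-10*m:u1+10*m]
    r=cv2.matchTemplate(S,T,cv2.TM_CCOEFF_NORMED); _,mx,_,l=cv2.minMaxLoc(r)
    d=np.array(l)/10-m; c=np.array([(box[0]+box[2])/2,(box[1]+box[3])/2])
    D=(world(B,*(c+d),z=z)-world(A,*c,z=z))*1e3; print(a,b,d,round(mx,2),'along %.1f lat %.1f'%(D@X,D@Y))
for n in sys.argv[1:]:
    tm('scene0','scene'+n,(252,196,263,208),8,.035)
    tm('top0','top'+n,(351,150,367,157),8,.035)
E
python3 tm.py 6 7 8
```

```text
Traceback (most recent call last):
  File "tm.py", line 11, in <module>
    tm('scene0','scene'+n,(252,196,263,208),8,.035)
    ~~^^^^^^^^^^^^^^^^^^^^^^^^^^^^^^^^^^^^^^^^^^^^^
  File "tm.py", line 7, in tm
    r=cv2.matchTemplate(S,T,cv2.TM_CCOEFF_NORMED); _,mx,_,l=cv2.minMaxLoc(r)
cv2.error: OpenCV(4.12.0) /io/opencv/modules/imgproc/src/templmatch.cpp:1168: error: (-215:Assertion failed) (depth == CV_8U || depth == CV_32F) && type == _templ.type() && _img.dims() <= 2 in function 'matchTemplate'
```

```bash
sed -i 's/\[...,1\]\*.9)/[...,1].astype(np.float32)*np.float32(.9))/' tm.py; python3 tm.py 6 7 8
```

```text
scene0 scene6 [0. 0.] 1.0 along 0.0 lat 0.0
top0 top6 [0. 0.] 1.0 along 0.0 lat 0.0
scene0 scene7 [-3.3  1. ] 0.97 along 11.1 lat -0.7
top0 top7 [ 0.5 -3.2] 0.64 along 11.0 lat -0.3
scene0 scene8 [-4.3  1.6] 0.97 along 15.1 lat 0.6
top0 top8 [0.  0.7] 0.78 along -2.3 lat -0.3
```

```bash
python3 - <<'E'
from h import *
p0=np.load('p0.npy')
slide(p0,.0930,.02); fr(p0); manip.wait(.8); fr(p0); grab('scene','scene9'); grab('top','top9'); st()
crop('scene9','c22',206,140,326,235,6)
E
python3 tm.py 9; python3 ptr.py 9
```

```text
s 90.0 lat 0.2 z 0.0357 Fx -17.07 Fy 0.12 Fz 12.78 t 14.52
s 90.1 lat 0.2 z 0.0357 Fx -16.53 Fy -0.13 Fz 12.83 t 15.40
t 15.5 pos [ 0.5949 -0.1209  0.0357] F [-16.66   2.87  12.45] M [ 0.43  2.41 -0.1 ] gap 0.0148 q [-19.4  27.4  -9.3  54.   -0.1  -9.8]
scene0 scene9 [-4.6  1.6] 0.97 along 15.9 lat 0.1
top0 top9 [-0.1  0.6] 0.79 along -2.1 lat 0.1
top0 top9 [357.6 153.6 150.2] [358.8 149.1 117.1] along 15.7 lat -1.8
scene0 scene9 [ 257.   203.7 1866.4] [ 253.9  205.  1666.6] along 11.5 lat 1.3
top0 top9 [357.6 153.6 150.2] [358.8 149.1 117.1] along 15.6 lat -1.8
scene0 scene9 [ 257.   203.7 1866.4] [ 253.9  205.  1666.6] along 11.4 lat 1.3
```

View pics/c22.png

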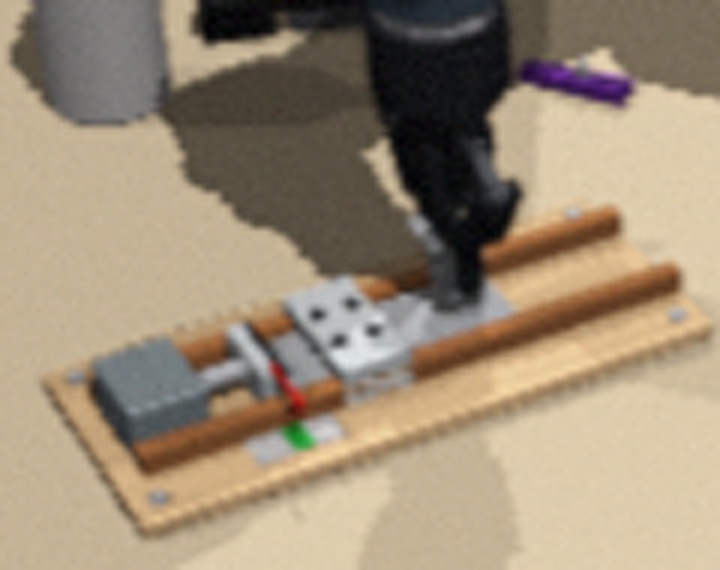

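```bash
python3 -c "
from h import *
print(workorder.hand_in()); st()"
```

```text
the job is handed in; nothing more can be done
None
the job is handed in; nothing more can be done
```

The fork is in the channel, under the bridge and pressed against the buffer. The gripper was still holding it when I handed in at about 15.5 s of the 38 s allowed.

**What I did:**
- I gripped the fork across its stem at 90 N and lowered it flat into the open end of the channel. It touched down at the expected floor height, with the nose about 25 mm short of the bridge.
- I slid it under the bridge to the buffer and pressed it in with small, slow steps, never beyond about 16 mm of the 35 mm travel.

**Last checks:**
- **Pointer:** following the red pointer in the scene camera gave 15.9 mm, and its colour centre in the top camera gave 15.7 mm. That is about 7.9 N, in the middle of the green band.
- **Steadiness:** the arm and the force held steady over a 0.8 s wait.

**Checks that disagreed:**
- **Other pointer readings:** following the pointer in the top camera failed because the arm hid it. The colour centre in the scene camera read only about 11.5 mm, still inside the band, but I judged it skewed by the brown rail.
- **Wrist force:** it reads about 16.5 N along the channel, more than the spring's 8 N. I put the rest down to the plate rubbing on the floor, since the nose is pressed down with about 12.5 N.
- **Early stops:** the force limit stopped two slide moves before the fork had moved. I sent the move again and it went through.

I moved nothing else on purpose, but I did not check the pegs, brush, bottle and lid one by one.

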